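Tighten the sunken clamp screw with the T-handled hex key

TASK

The screw of the bar clamp on the right is still loose. Take the T-handled hex key out of its stand, put it down the bore in the top of the clamp and, pressing only lightly, turn it until you feel it drop fully into the hidden hexagon socket; then tighten the screw clockwise until it comes up against its stop, without forcing it. Leave the key standing in the screw, let go, and leave the weight and the ring gauge where they are.

Things in the scene. Friction and masses are not known exactly. Their poses are not given: they have to be found in the camera images.
- key_grip (a point): Centre of the handle of the T-handled hex key (0.28 to 0.46 kg, loose, starts upright in the stand). The handle is a black flat-sided bar 70 mm long (own x), 18 mm thick (own y, the way to grip it) and 26 mm high (own z, up); the point is half-way up it, on the shank's axis, 103 mm above the key's tip.
- key_tip (a point): Lower end of that key, on its axis, 103 mm below key_grip, same axes. The shank is a steel hexagon, 22 mm across flats, 25.4 mm across corners, with two flats facing own +x and -x; its lowest 4.5 mm is a round cone that tapers to 17 mm diameter at the tip.
- stand: Dark steel block that holds the key, fixed: foot 84 x 84 x 10 mm, block 62 x 62 mm, top at 60 mm, with a round 30 mm upright hole in its middle whose floor is 10 mm above the table, so the key must be lifted 50 mm to clear it. Origin: centre of its underside.
- clamp: Bar clamp, fixed: aluminium block 100 x 60 x 66 mm (own x, y, z) on a foot 150 x 60 x 8 mm, with a slit and a 20 mm steel bar along own y through it, 70 mm to either side. Origin: centre of its underside. Contact on clamp and screw (all contacts added) over 35 N before the key is down in the socket, or 80 N at any time, is forcing; pressing at about 10 N is enough.
- bore_mouth (a point): Centre of the mouth of the round 30 mm upright bore that leads down to the screw: on the clamp's top face, 66 mm above the table, on the screw's axis, 20 mm from the block's centre towards the clamp's -x. Carries the clamp's axes, not the screw's.
- socket (a point): Mouth centre of the screw's hexagon socket, on its axis, 24 mm below the bore's mouth; has the clamp's axes, not the screw's. Socket: 22.8 mm across flats, 18 mm deep. Which way it faces is unknown (repeats every 60 degrees): unless the key is within about 4 degrees only its cone enters and it stops some 4.5 mm deep; else it drops to the floor, 18 mm down.
- screw (a joint): How far the screw has been turned clockwise seen from above, rad. It starts somewhere between 0.3 and 0.5 and has a stop at 1.0. It says nothing of which way the socket faces. The screw turns stiffly (about 0.15 N m) and stays where it is left; at the stop the twist climbs steeply, and 0.3 to 0.5 N m is tight enough.
- weight_mid (a point): A loose calibration weight beside the clamp, 34 mm diameter, 42 mm high; the point is half-way up. To be left alone.
- ring_mid (a point): A loose steel ring gauge beside the stand, 52 mm diameter, 14 mm high, lying flat; the point is its centre. To be left alone.
Not all that is in view belongs to the job. What is shaped like the part that bears key_grip but brown or turquoise is not meant.

How it is judged:
On the way, in this order (a step that is already met when the one before it is completed fails the run):
1. the key has been lifted out of its stand (height (world z) of key_tip above 0.062 m), for 0.1 s.
2. the key has dropped into the socket, at least 10 mm deep, before the screw is tight (z of key_tip in the frame of socket below -0.01 m and horizontal distance between key_tip and socket below 0.005 m and value of joint screw below 0.9 rad), for 0.1 s.
At the end, for the whole second after the job is handed in: The screw is at its stop (within 0.06 rad), and the key stands released in its socket, tip at least 10 mm below the socket's mouth, within 5 mm of the axis, leaning less than 0.15 rad (value of joint screw above 0.94 rad and z of key_tip in the frame of socket below -0.01 m and horizontal distance between key_tip and socket below 0.005 m and angle between key_grip's own z axis and vertical below 0.15 rad); the robot touches nothing.
It fails at once if pressed too hard: more than 35 N of contact on clamp or screw while the key's tip is less than 8 mm into the socket (contact force between clamp and anything else above 35 N and z of key_tip in the frame of socket above -0.008 m).
It fails at once if screw forced: more than 80 N of contact on clamp or screw (contact force between clamp and anything else above 80 N).
It fails at once if the weight was moved by more than 15 mm (distance of weight_mid from where it was at the start of the episode above 0.015 m).
It fails at once if the ring gauge was moved by more than 15 mm (distance of ring_mid from where it was at the start of the episode above 0.015 m).
It also fails if it takes over 61 s, if anything falls off the work surface, if the arm or the gripper's body presses on something with over 40 N, if the wrist force passes 120 N, or if a joint passes its speed limit or range.

ROBOT

A 6-joint arm with a two-finger parallel gripper is mounted at the origin on a cart in front of the work surface, level with it; the furniture and walls round the work are solid. World frame = base frame: x ahead of the robot, y to its left, z up, the work surface at z = 0. Lengths are in m, angles in rad, forces in N, time in s.
With the tool pointing down it reaches from about 0.275 to 0.85 m from the base axis. Payload 5.2 kg.
Tool frame: the origin (TCP) lies midway between the tips of the shut fingers; the grasp point (between the pads) lies 19 mm behind it; z points along the fingers, y is the line along which they close (so a half turn about z gives the same grasp; the last joint's range is limited). The gripper opens to 85 mm and grips with 20 to 120 N. Pads are 22 mm wide; open, the fingers measure 114 mm over their backs; the gripper's body (76 mm by 85 mm) begins 54 mm behind the grasp point. The pads swing forward as they close: fully open they stand 13 mm farther back than shut.
Start: joints at [1.138, 0.259, 1.535, -0, 1.348, -0.203], TCP at [0.125, 0.536, 0.231] pointing down, gripper open.
Joint ranges: [-3.14, 3.14], [-0.91, 2.08], [0.19, 2.58], [-1.22, 4.36], [0.22, 2.71], [-3.12, 3.12]. Speed limits (rad/s): [2.57, 2.57, 3.14, 3.14, 3.14, 3.14].

INTERFACE

Orientations are given as [roll, pitch, yaw] about the fixed x, y, z axes, in that order (R = Rz(yaw) Ry(pitch) Rx(roll)).
In Python, from cell import robot gives the robot as it stands. The module is installed in compiled form; this text tells all that it offers.
- The arm moves only by the tool servo_tool, never from a script. Its arguments are lists of equal length, an entry for each row: "travel": the shift along the tool's x, y, z in m, a list of three; "twist": the turn about the tool's z in degrees; "fingers": the opening, from -1 (shut) to 1 (fully open). A call has 1 to 8 rows; each row is the pose to reach, as a shift and turn from the pose commanded when the call began, along the tool's axes at that moment; what a row does not reach only later rows make up. A row lasts 1/12 s, in which the tool goes at most 41.7 mm and 7.16 degrees, less where a joint would pass 70% of its speed; a pose out of reach is approached as far as the arm can. A call with a gripper value outside its range is refused whole. The fingers move at their own pace and stop on an object; "newtons" is the grip in N (left out, the last holds). Time passes only in rows, so rows that repeat a pose let the fingers close. It gives the time, the measured TCP pose, the force, the opening and the grip force at its end, in the units of the state.
- robot.get_state(): the state, without advancing time (a new reading comes with each control period).
- robot.capture(name): name is "scene" or "top" or "wrist"; returns a dict with "frame" (400x640x3 uint8, red, green, blue), "fovy" (degrees; the focal length in pixels is half the picture's height over the tangent of half this angle, whatever the lens; pixels are square), "cx", "cy" (the principal point, pixels), "extrinsics" (4x4, takes a point from camera to world coordinates); the wrist camera has in their place "hand_eye" (4x4, takes a point from camera to tool coordinates, whose origin is the TCP and whose axes are the flange's). Camera axes: x right, y up, looking along -z (the intrinsics and any distortion apply to the point x, -y, -z); pixel columns grow to the right and rows downward; lengths in m; the calibration is good to about 2 mm. A picture is of the moment at which its call begins: read the wrist's pose just before it. There is no depth.
- robot.finish_job(): hands the job in; it is judged then, once.
The state is a dict: "clock": time; "joint_positions": joint angles; "dq": joint speeds; "effort": joint torques, N m; "tool_pos": TCP position; "tcp_rot": TCP orientation; "ft_force": force on the tool from outside, world axes, zero at the start; "wrist_torque": the same for the moment, N m; "opening": opening from 0.0 (shut) to 1.0 (fully open); "finger_force": force on a finger pad.
Only numpy, scipy, OpenCV 4.12 (cv2) and the standard library are available. Lean on these libraries where they do the work, as an engineer would, in place of code of your own. Each camera call takes 0.05 s, during which the arm holds its last target. There are 200 camera calls.

## Working session

There is one attempt and no reset: what is moved stays moved. The work goes in short steps, Python scripts to look and compute and a tool call to move; the robot and the scene stay as the last step left them, time stands still between calls to the robot, and variables do not carry over. Pictures are saved under pics/ and viewed, at most 10 in all, crops included, and the job is handed in when it is done.

Besides the shell and the picture viewer there is one more tool, called after "Call:" by a JSON object that holds its "op" and its "data". servo_tool: Moves the arm, as the interface text tells. Its arguments: {"type":"object","properties":{"travel":{"type":"array"},"twist":{"type":"array"},"fingers":{"type":"array"},"newtons":{"type":"number"}},"required":["travel","twist","fingers"]}

```bash
mkdir -p pics; cat > h.py <<'E'
from cell import robot
import numpy as np, cv2
from scipy.spatial.transform import Rotation as R
def st():
    s=robot.get_state(); return s
def cap(n,save=None):
    s=robot.get_state(); c=robot.capture(n)
    if n=='wrist':
        T=np.eye(4); T[:3,:3]=R.from_euler('xyz',s['tcp_rot']).as_matrix(); T[:3,3]=s['tool_pos']
        c['extrinsics']=T@c['hand_eye']
    if save: cv2.imwrite('pics/'+save,c['frame'][:,:,::-1])
    return c
def ray(c,u,v):
    f=200/np.tan(np.radians(c['fovy'])/2)
    d=np.array([(u-c['cx'])/f,-(v-c['cy'])/f,-1.])
    E=np.array(c['extrinsics']); return E[:3,3],E[:3,:3]@d
def plane(c,u,v,z):
    o,d=ray(c,u,v); return o+d*(z-o[2])/d[2]
def proj(c,p):
    E=np.array(c['extrinsics']); q=E[:3,:3].T@(np.array(p)-E[:3,3]); f=200/np.tan(np.radians(c['fovy'])/2)
    return c['cx']-f*q[0]/q[2], c['cy']+f*q[1]/q[2]
E
python3 - <<'E'
from h import *
s=st(); print(s)
a=cap('scene','s0.png');b=cap('top','t0.png')
for c in(a,b): print({k:v for k,v in c.items() if k!='frame'})
E
```

```text
{'clock': 0.0, 'joint_positions': array([ 1.13824402e+00,  2.59346284e-01,  1.53606504e+00,  6.44387355e-06,
        1.34804191e+00, -2.02812239e-01]), 'dq': array([ 8.28343411e-04, -5.29269769e-04, -1.18728378e-03,  4.74711879e-04,
       -8.05738973e-05, -8.81470166e-04]), 'effort': array([ 7.65095920e-04, -4.46010160e+01, -2.90586555e+01, -8.47013416e-05,
        1.11458759e-02,  2.85680301e-06]), 'tool_pos': array([0.1250022 , 0.53506023, 0.23048019]), 'tcp_rot': array([-3.13977147e+00, -3.80921345e-04,  2.91185081e+00]), 'ft_force': array([ 0.59807568, -0.13735844,  0.32271762]), 'wrist_torque': array([ 0.01404694, -0.01613422,  0.0141371 ]), 'finger_force': 0.0, 'opening': 0.9994395040944096}
{'fovy': 53.470874959432756, 'cx': 318.49044519403293, 'cy': 192.33172132888706, 'extrinsics': array([[ 0.4736316 ,  0.57653069, -0.66579687, -0.05158904],
       [-0.88051068,  0.29336876, -0.37233818, -0.48478773],
       [-0.01934038,  0.76259238,  0.64659014,  0.74657264],
       [ 0.        ,  0.        ,  0.        ,  1.        ]])}
{'fovy': 47.37580181942275, 'cx': 319.79403323341785, 'cy': 206.23433480713732, 'extrinsics': array([[-0.01269256,  0.99631236, -0.08485628,  0.5231888 ],
       [-0.9999163 , -0.01285974, -0.00142375, -0.10315582],
       [-0.00250973,  0.0848311 ,  0.99639218,  1.30674776],
       [ 0.        ,  0.        ,  0.        ,  1.        ]])}
```

```bash
python3 -c "
import cv2,numpy as np
" 
```

```text
(no output)
```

View pics/s0.png

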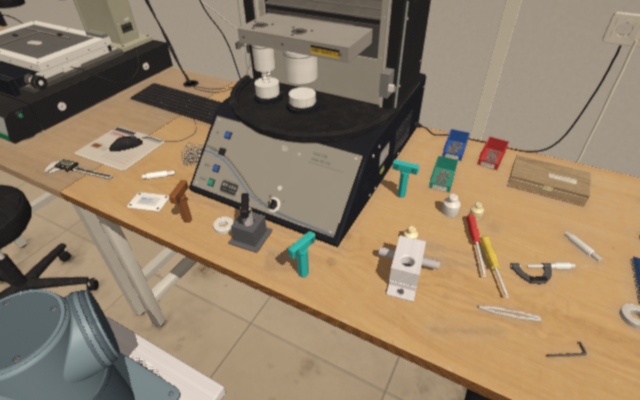

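View pics/t0.png

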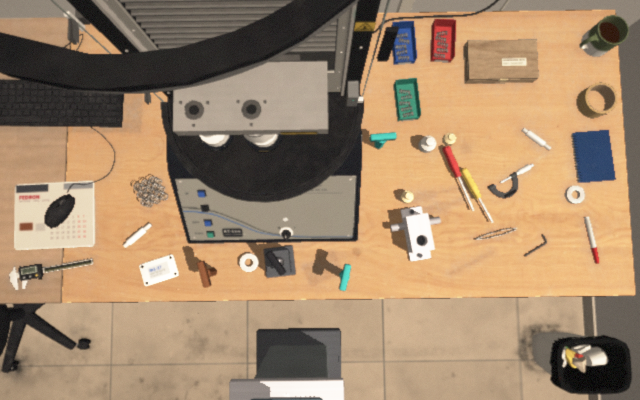

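Candidates for the key: a black handle in the dark stand (scene 246,208; top 278,258), a brown one (180,200) and two turquoise ones (303,250 and 405,175). The black one, upright in the stand, fits the description. I'll confirm it in one enlarged crop, together with the clamp.

```bash
python3 - <<'E'
import cv2,numpy as np
s=cv2.imread('pics/s0.png');t=cv2.imread('pics/t0.png')
def cr(i,x,y,w=66,h=50): return cv2.resize(i[y:y+h,x:x+w],(396,300),interpolation=cv2.INTER_CUBIC)
o=np.vstack([np.hstack([cr(t,250,235),cr(t,385,205)]),np.hstack([cr(s,215,190,80,61),cr(s,368,225,106,80)])])
cv2.imwrite('pics/crop.png',o)
from h import *
a=cap('scene');b=cap('top')
for n,c,u,v,z in [('stand top',b,281,262,.06),('handle top',b,278,258,.126),('handle s',a,246,200,.126),('bore t',b,421,241,.066),('bore s',a,408,261,.066),('ring',b,249,262,.007),('weight',b,407,196,.03)]: print(n,plane(c,u,v,z).round(3))
E
```

```text
stand top [0.479 0.006 0.06 ]
handle top [0.491 0.008 0.126]
handle s [0.484 0.013 0.126]
bore t [ 0.531 -0.375  0.066]
bore s [ 0.533 -0.378  0.066]
ring [0.478 0.101 0.007]
weight [ 0.658 -0.347  0.03 ]
```

View pics/crop.png

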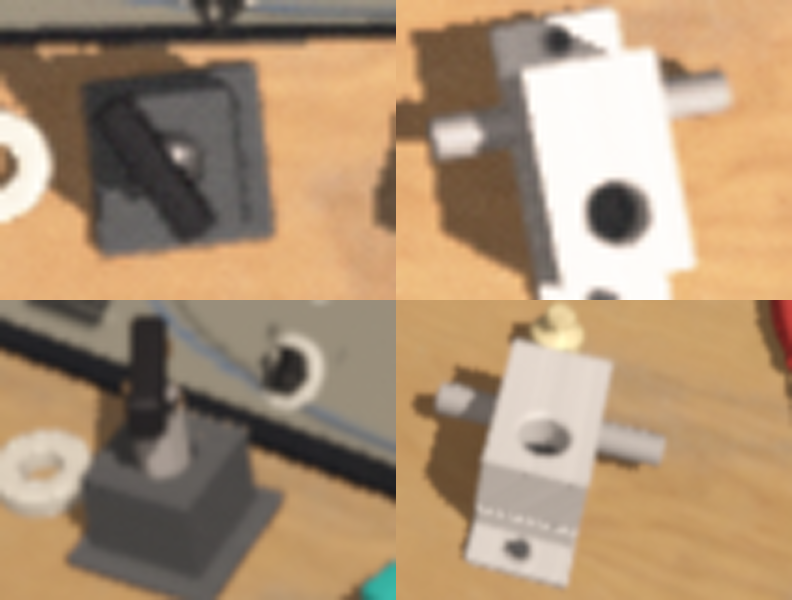

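```bash
cat >> h.py <<'E'
def go(p,yaw=None):
    "tool-axis travel (m), twist (deg) from measured pose to world p, yaw deg"
    s=robot.get_state(); M=R.from_euler('xyz',s['tcp_rot']).as_matrix()
    t=M.T@(np.array(p)-s['tool_pos']); y=np.degrees(s['tcp_rot'][2])
    tw=0 if yaw is None else ((y-yaw+180)%360-180)
    print('travel',t.round(4),'twist',round(tw,1),'yaw now',round(y,1))
E
python3 - <<'E'
from h import *
b=cap('top')
p=[plane(b,u,v,.126) for u,v in((269.2,252.5),(283.3,272.5))]
d=p[0]-p[1]; m=(p[0]+p[1])/2; print(m,np.linalg.norm(d),np.degrees(np.arctan2(d[1],d[0])))
go([.40,.02,.28],-145)
E
```

```text
[0.47995467 0.01244084 0.126     ] 0.06292036476231559 34.95734607580627
travel [-0.385  -0.4392 -0.0488] twist -48.2 yaw now 166.8
```

Call:
{"op": "servo_tool", "data": {"travel": [[-0.026,-0.03,-0.006],[-0.052,-0.059,-0.012],[-0.078,-0.089,-0.018],[-0.104,-0.118,-0.024],[-0.13,-0.148,-0.03],[-0.155,-0.177,-0.036],[-0.18,-0.206,-0.042],[-0.205,-0.235,-0.049]], "twist": [-6,-12,-18,-24,-30,-36,-42,-48], "fingers": [1,1,1,1,1,1,1,1]}}

```text
clock: 0.92
tool_pos: [0.2644, 0.2734, 0.2777]
tcp_rot: [-3.141, 0.0, -2.559]
ft_force: [0.8, -0.5, 0.4]
opening: 1.0
finger_force: 0.0
```

```bash
python3 - <<'E'
from h import *
go([.46,.01,.28],-145)
c=robot.capture('wrist'); print(c['hand_eye'],c['fovy'],c['cx'],c['cy'])
E
```

```text
travel [-0.0186 -0.3275 -0.0022] twist -1.6 yaw now -146.6
[[-1.45021584e-03  9.55686953e-01  2.94381290e-01  7.59555142e-02]
 [ 9.99998948e-01  1.37398860e-03  4.65761059e-04  1.27769670e-03]
 [ 4.06452329e-05  2.94381656e-01 -9.55687940e-01 -1.41925769e-01]
 [ 0.00000000e+00  0.00000000e+00  0.00000000e+00  1.00000000e+00]] 65.6838132071301 321.51003837310446 203.55122852314736
```

Call:
{"op": "servo_tool", "data": {"travel": [[-0.002,-0.041,0],[-0.004,-0.082,0],[-0.007,-0.123,0],[-0.009,-0.164,0],[-0.012,-0.205,0],[-0.014,-0.246,0],[-0.016,-0.287,0],[-0.018,-0.327,0]], "twist": [0,0,0,0,0,0,-1,-1.6], "fingers": [1,1,1,1,1,1,1,1]}}

```text
clock: 1.63
tool_pos: [0.4586, 0.009, 0.2774]
tcp_rot: [-3.141, 0.0, -2.537]
ft_force: [1.0, 0.4, -0.7]
opening: 0.997
finger_force: 0.0
```

```bash
python3 - <<'E'
from h import *
print(st()['tool_pos'],st()['dq'].round(2)); cap('wrist','w1.png')
E
```

```text
[0.45856235 0.0089682  0.27739737] [-0.75  0.5  -0.53  0.01  0.03 -0.86]
```

View pics/w1.png

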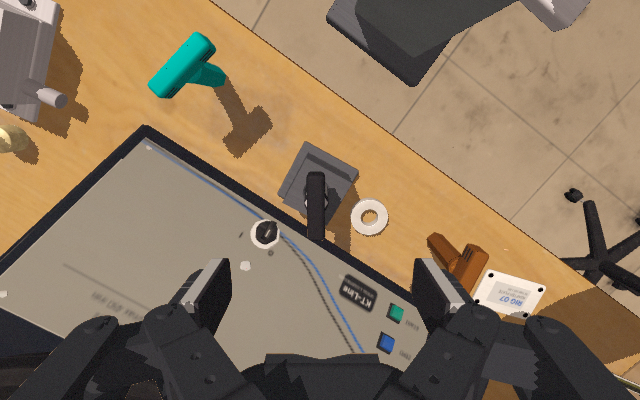

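Call:
{"op": "servo_tool", "data": {"travel": [[0,0,0],[0,0,0],[0,0,0],[0,0,0]], "twist": [0,0,0,0], "fingers": [1,1,1,1]}}

```text
clock: 2.02
tool_pos: [0.457, 0.0121, 0.2775]
tcp_rot: [3.141, 0.0, -2.535]
ft_force: [1.1, 0.5, 0.7]
opening: 1.001
finger_force: 0.0
```

```bash
cat >> h.py <<'E'
def tri(c1,p1,c2,p2):
    o1,d1=ray(c1,*p1);o2,d2=ray(c2,*p2)
    k=np.linalg.lstsq(np.c_[d1,-d2],o2-o1,rcond=None)[0]; a,b=o1+k[0]*d1,o2+k[1]*d2
    return (a+b)/2,np.linalg.norm(a-b)
E
python3 - <<'E'
from h import *
s=st();print(s['tool_pos'],s['tcp_rot'],abs(s['dq']).max())
c=cap('wrist','w2.png');a=cap('scene')
print('knob',tri(c,(266,233),a,(272,203)))
x0,y0=270,140
g=c['frame'][y0:270,x0:360].max(2); m=(g<38).astype(np.uint8)
n,l,stt,ce=cv2.connectedComponentsWithStats(m)
for i in range(1,n):
    if stt[i][4]>100: print(stt[i]+[x0,y0,0,0,0],ce[i]+[x0,y0])
cv2.imwrite('pics/w2c.png',cv2.resize(c['frame'][y0:270,x0:360,::-1],None,fx=4,fy=4,interpolation=cv2.INTER_CUBIC))
E
```

```text
[0.45696709 0.01207835 0.27745886] [ 3.14128320e+00  3.77928157e-05 -2.53499701e+00] 0.007773239019320338
knob (array([ 0.55651704, -0.00390651,  0.06399791]), np.float64(0.005005255924697482))
[316 172   9  58 126] [320.11111111 200.43650794]
```

View pics/w2c.png

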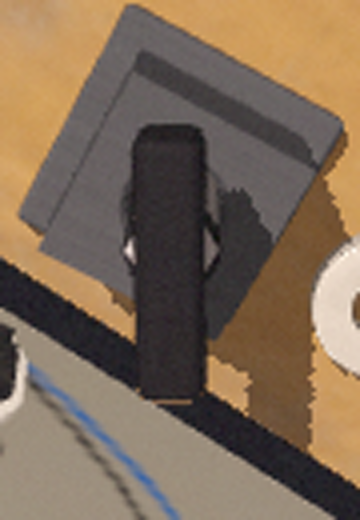

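```bash
python3 - <<'E'
from h import *
c=cap('wrist')
p=[plane(c,270+u/4,140+v/4,.126) for u,v in((171,143),(171.5,400))]
d=p[0]-p[1]; m=(p[0]+p[1])/2; print(m,np.linalg.norm(d),np.degrees(np.arctan2(d[1],d[0])))
go([m[0],m[1],.145],np.degrees(np.arctan2(d[1],d[0])))
E
```

```text
[0.47800347 0.01731722 0.126     ] 0.0673156092622457 -145.67343737630665
travel [-0.0201 -0.0074  0.1327] twist 0.5 yaw now -145.2
```

Call:
{"op": "servo_tool", "data": {"travel": [[-0.015,-0.006,0.02],[-0.019,-0.009,0.055],[-0.019,-0.009,0.09],[-0.019,-0.009,0.12],[-0.019,-0.009,0.15],[-0.019,-0.009,0.17],[-0.019,-0.009,0.183],[-0.019,-0.009,0.183]], "twist": [0.5,0.5,0.5,0.5,0.5,0.5,0.5,0.5], "fingers": [1,1,1,1,1,1,1,1]}}

```text
clock: 2.83
tool_pos: [0.4761, 0.0153, 0.0918]
tcp_rot: [3.138, -0.004, -2.544]
ft_force: [-0.7, 0.1, 0.2]
opening: 0.999
finger_force: 0.0
```

Call:
{"op": "servo_tool", "data": {"travel": [[0,0,0],[0,0,0],[0,0,0],[0,0,0],[0,0,0],[0,0,0],[0,0,0],[0,0,0]], "twist": [0,0,0,0,0,0,0,0], "fingers": [0.5,0,-0.3,-1,-1,-1,-1,-1], "newtons": 60}}

```text
clock: 3.5
tool_pos: [0.4794, 0.0141, 0.0957]
tcp_rot: [-3.14, 0.002, -2.545]
ft_force: [-1.2, 0.2, 6.2]
opening: 0.236
finger_force: 58.5
```

```bash
python3 - <<'E'
from h import *
s=st();print(s)
cap('wrist','w3.png')
E
```

```text
{'clock': 3.5, 'joint_positions': array([-2.03772969e-01,  2.74119131e-01,  1.88444732e+00,  2.50386109e-04,
        9.80351118e-01, -2.37106514e+00]), 'dq': array([ 1.51717613e-03, -3.23610553e-04,  1.93868535e-03, -1.35483029e-03,
        4.13602772e-04, -1.59609332e-06]), 'effort': array([-2.81247050e-01, -3.69827485e+01, -2.17514312e+01, -1.59854125e-01,
       -2.44214321e-01, -4.93927218e-04]), 'tool_pos': array([0.47943492, 0.01414517, 0.09568732]), 'tcp_rot': array([-3.13981830e+00,  2.01273585e-03, -2.54523415e+00]), 'ft_force': array([-1.18951451,  0.15670891,  6.19029755]), 'wrist_torque': array([ 0.14305598,  0.07578069, -0.03772701]), 'finger_force': 58.50215170299634, 'opening': 0.2359884923831273}
```

View pics/w3.png

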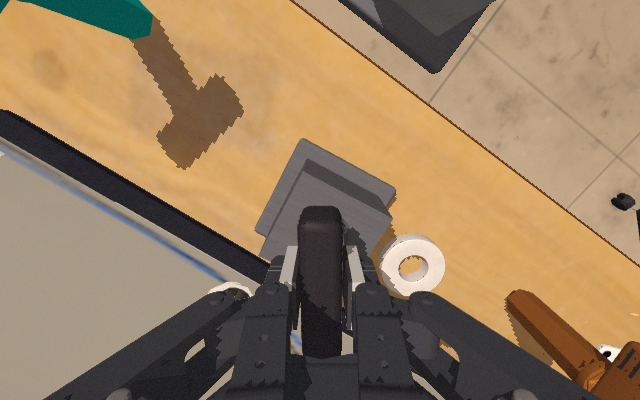

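```bash
python3 - <<'E'
from h import *
c=cap('wrist'); s=st()
M=R.from_euler('xyz',s['tcp_rot']).as_matrix()
for p,z in(((321,222),.126),((321,207),.1),((321,357),.126)):
    print((M.T@(plane(c,*p,z)-s['tool_pos'])).round(4))
col=c['frame'][195:235,321].max(1); print(col)
E
```

```text
[ 0.0342  0.001  -0.0304]
[ 0.0319  0.001  -0.0044]
[-0.0299  0.0009 -0.0302]
[108 113 109 110 113 110 110 110 110 114  97  49  39  34  41  35  39  43
  43  43  42  44  45  42  45  46  49  48  54  64  67  68  66  67  64  60
  59  49  55  55]
```

Call:
{"op": "servo_tool", "data": {"travel": [[0,0,-0.02],[0,0,-0.04],[0,0,-0.06],[0,0,-0.08],[0,0,-0.1],[0,0,-0.12],[0,0,-0.13],[0,0,-0.13]], "twist": [0,0,0,0,0,0,0,0], "fingers": [-1,-1,-1,-1,-1,-1,-1,-1], "newtons": 80}}

```text
clock: 4.27
tool_pos: [0.4796, 0.014, 0.2266]
tcp_rot: [-3.138, 0.003, -2.545]
ft_force: [0.3, -0.7, -3.1]
opening: 0.223
finger_force: 78.5
```

```bash
python3 - <<'E'
from h import *
s=st(); print(s['tool_pos'],s['ft_force'],s['wrist_torque'],s['opening'])
a=cap('scene','s1.png')
go([.50,-.18,.225],-160); go([.532,-.30,.225],-175)
E
```

```text
[0.4796184  0.01404505 0.22657701] [ 0.26750983 -0.65299578 -3.06211255] [-0.06009577 -0.02138711 -0.04047979] 0.22322896160277583
travel [ 0.0915 -0.1726 -0.    ] twist 14.2 yaw now -145.8
travel [ 1.325e-01 -2.898e-01  1.000e-04] twist 29.2 yaw now -145.8
```

Call:
{"op": "servo_tool", "data": {"travel": [[0.015,-0.034,0],[0.033,-0.071,0],[0.05,-0.108,0],[0.066,-0.145,0],[0.083,-0.182,0],[0.1,-0.219,0],[0.117,-0.256,0],[0.132,-0.29,0]], "twist": [3,7,11,15,19,23,27,29], "fingers": [-1,-1,-1,-1,-1,-1,-1,-1]}}

```text
clock: 4.98
tool_pos: [0.5312, -0.3018, 0.2218]
tcp_rot: [3.139, -0.003, -3.056]
ft_force: [0.8, 0.6, -2.9]
opening: 0.221
finger_force: 78.7
```

Call:
{"op": "servo_tool", "data": {"travel": [[0,0,0],[0,0,0],[0,0,0],[0,0,0]], "twist": [0,0,0,0], "fingers": [-1,-1,-1,-1]}}

```text
clock: 5.32
tool_pos: [0.5316, -0.2983, 0.2231]
tcp_rot: [3.139, -0.002, -3.05]
ft_force: [-0.0, -0.3, -2.7]
opening: 0.222
finger_force: 78.9
```

```bash
python3 - <<'E'
from h import *
s=st(); print(s['tool_pos'],s['tcp_rot'],s['ft_force'],abs(s['dq']).max(),s['joint_positions'].round(2))
c=cap('wrist','w4.png'); print('expected bore px',proj(c,[.532,-.376,.066]))
E
```

```text
[ 0.53156001 -0.2982652   0.22307733] [ 3.13928667e+00 -1.79243457e-03 -3.05019331e+00] [-0.02115185 -0.25664253 -2.72439012] 0.015588212828192534 [-0.69  0.37  1.39  0.    1.38 -2.36]
expected bore px (np.float64(242.1218606896623), np.float64(182.43249329976345))
```

View pics/w4.png

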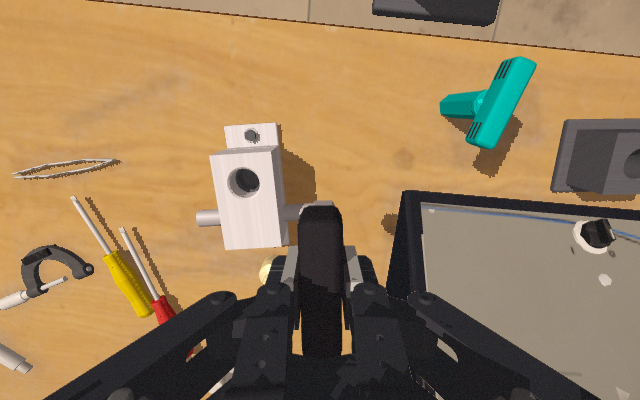

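The bore is at (244,181) in the wrist view, which agrees with the prediction of (242,182). The weight is just behind the clamp, at about (268,270).

```bash
python3 - <<'E'
from h import *
def fit(c,u,v,z,r=24,th=.72):
    u,v=int(u),int(v); g=cv2.cvtColor(c['frame'],cv2.COLOR_RGB2GRAY)[v-r:v+r,u-r:u+r]
    m=(g<th*np.percentile(g,80)).astype(np.uint8)
    n,l,s,ce=cv2.connectedComponentsWithStats(m,connectivity=4); k=l[r-2:r+3,r-2:r+3]; i=np.bincount(k[k>0]).argmax()
    cn=max(cv2.findContours((l==i).astype(np.uint8),0,1)[0],key=len); e=cv2.fitEllipse(cv2.convexHull(cn))
    p=np.array(e[0])+[u-r,v-r]; print(e[1],p,plane(c,*p,z)); return p
P={}
for n,uv in(('wrist',(244,181)),('top',(421,241)),('scene',(408,261))):
    c=cap(n); fit(c,*uv,.066,r=24 if n=='wrist' else 10)
E
```

```text
(28.668701171875, 32.01667785644531) [243.34419632 181.45184135] [ 0.5314974  -0.37502195  0.066     ]Traceback (most recent call last):
  File "<stdin>", line 10, in <module>
  File "<stdin>", line 5, in fit
ValueError: attempt to get argmax of an empty sequence
```

```bash
python3 - <<'E'
from h import *
go([.530,-.3755,.175])
E
```

```text
travel [ 0.0092 -0.0766  0.0494] twist 0 yaw now -174.7
```

Call:
{"op": "servo_tool", "data": {"travel": [[0.003,-0.02,0.005],[0.005,-0.04,0.01],[0.007,-0.06,0.02],[0.009,-0.074,0.03],[0.009,-0.0765,0.04],[0.009,-0.0765,0.048],[0.009,-0.0765,0.048],[0.009,-0.0765,0.048]], "twist": [0,0,0,0,0,0,0,0], "fingers": [-1,-1,-1,-1,-1,-1,-1,-1]}}

```text
clock: 6.13
tool_pos: [0.5297, -0.3755, 0.1754]
tcp_rot: [3.139, -0.001, -3.051]
ft_force: [0.2, 0.9, -3.4]
opening: 0.222
finger_force: 79.0
```

```bash
python3 - <<'E'
from h import *
s=st(); print(s['tool_pos'],s['tcp_rot'],s['ft_force'],abs(s['dq']).max())
s1=cap('scene');t=cap('top')
p=s['tool_pos']+np.array([.0015,0,-.0857]); u,v=map(int,proj(s1,p)); print('tip px',proj(s1,p),'bore',proj(s1,[.5315,-.3755,.066]))
f=s1['frame'][v-45:v+30,u-50:u+50,::-1]; w=cap('wrist')
a=cv2.resize(f,(800,600),interpolation=cv2.INTER_CUBIC); cv2.imwrite('pics/s2.png',a); print(u-50,v-45)
E
```

```text
[ 0.52973409 -0.37550265  0.17540032] [ 3.13929979e+00 -1.36410557e-03 -3.05074614e+00] [ 0.23706411  0.91373278 -3.38084761] 0.022676450838486704
tip px (np.float64(408.0543863614656), np.float64(254.13555171308224)) bore (np.float64(406.72246931749896), np.float64(261.2207361989183))
358 209
```

View pics/s2.png

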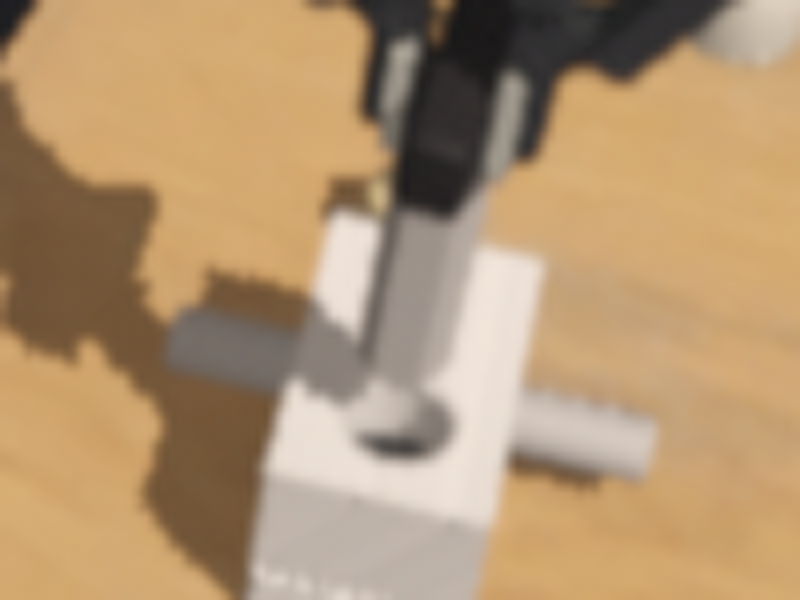

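Call:
{"op": "servo_tool", "data": {"travel": [[0,-0.0007,0.005],[0,-0.0007,0.01],[0,-0.0007,0.015],[0,-0.0007,0.02],[0,-0.0007,0.025],[0,-0.0007,0.03],[0,-0.0007,0.032],[0,-0.0007,0.032]], "twist": [0,0,0,0,0,0,0,0], "fingers": [-1,-1,-1,-1,-1,-1,-1,-1]}}

```text
clock: 6.95
tool_pos: [0.5298, -0.3772, 0.1434]
tcp_rot: [3.14, -0.001, -3.051]
ft_force: [0.5, 0.6, -3.3]
opening: 0.219
finger_force: 79.0
```

Call:
{"op": "servo_tool", "data": {"travel": [[0,0,0.003],[0,0,0.006],[0,0,0.009],[0,0,0.012],[0,0,0.014],[0,0,0.014]], "twist": [0,0,0,0,0,0], "fingers": [-1,-1,-1,-1,-1,-1]}}

```text
clock: 7.45
tool_pos: [0.5299, -0.3772, 0.1297]
tcp_rot: [3.141, -0.001, -3.051]
ft_force: [0.1, -0.7, -3.3]
opening: 0.221
finger_force: 79.0
```

Call:
{"op": "servo_tool", "data": {"travel": [[0,0,0.001],[0,0,0.002],[0,0,0.003],[0,0,0.004],[0,0,0.005],[0,0,0.005]], "twist": [0,0,0,0,0,0], "fingers": [-1,-1,-1,-1,-1,-1]}}

```text
clock: 7.95
tool_pos: [0.5301, -0.3774, 0.1252]
tcp_rot: [3.141, -0.0, -3.051]
ft_force: [-0.2, 0.4, -3.9]
opening: 0.222
finger_force: 79.0
```

Call:
{"op": "servo_tool", "data": {"travel": [[0,0,0.0007],[0,0,0.0014],[0,0,0.002],[0,0,0.002]], "twist": [0,0,0,0], "fingers": [-1,-1,-1,-1]}}

```text
clock: 8.28
tool_pos: [0.5304, -0.3775, 0.1237]
tcp_rot: [-3.141, 0.001, -3.051]
ft_force: [-0.2, 0.6, -2.3]
opening: 0.222
finger_force: 79.3
```

Call:
{"op": "servo_tool", "data": {"travel": [[0,0,0.0005],[0,0,0.001],[0,0,0.001]], "twist": [0,0,0], "fingers": [-1,-1,-1]}}

```text
clock: 8.53
tool_pos: [0.5307, -0.3778, 0.1234]
tcp_rot: [-3.14, 0.001, -3.051]
ft_force: [1.1, 0.9, 3.8]
opening: 0.22
finger_force: 80.1
```

Call:
{"op": "servo_tool", "data": {"travel": [[0,0,0.0003],[0,0,0.0003],[0,0,0.0003],[0,0,0.0003],[0,0,0.0003],[0,0,0.0003],[0,0,0.0003],[0,0,0.0003]], "twist": [1.5,3,4.5,6,7.5,9,10.5,12], "fingers": [-1,-1,-1,-1,-1,-1,-1,-1]}}

```text
clock: 9.2
tool_pos: [0.53, -0.377, 0.122]
tcp_rot: [3.141, -0.0, 3.021]
ft_force: [0.2, 1.3, -2.5]
opening: 0.222
finger_force: 79.1
```

```bash
cat > r.py <<'E'
from h import *
s=st(); print('yaw %.1f'%np.degrees(s['tcp_rot'][2]),s['tool_pos'].round(4),'F',s['ft_force'].round(1),'M',s['wrist_torque'].round(3),'j6 %.2f'%s['joint_positions'][5],s['clock'])
E
python3 r.py
```

```text
yaw 173.1 [ 0.53  -0.377  0.122] F [ 0.2  1.3 -2.5] M [ 0.328 -0.071  0.019] j6 -2.24 9.2
```

The force fell off, so the key seems to have dropped. I'll press gently down.

Call:
{"op": "servo_tool", "data": {"travel": [[0,0,0.0005],[0,0,0.001],[0,0,0.0015],[0,0,0.0015]], "twist": [0,0,0,0], "fingers": [-1,-1,-1,-1]}}

```text
clock: 9.53
tool_pos: [0.5299, -0.3771, 0.12]
tcp_rot: [3.141, -0.001, 3.023]
ft_force: [0.3, 2.1, -2.5]
opening: 0.223
finger_force: 79.0
```

```bash
python3 r.py
```

```text
yaw 173.2 [ 0.5299 -0.3771  0.12  ] F [ 0.3  2.1 -2.5] M [ 0.441 -0.085  0.004] j6 -2.24 9.5333
```

Call:
{"op": "servo_tool", "data": {"travel": [[0,0,0.001],[0,0.0003,0.002],[0,0.0005,0.003],[0,0.0005,0.004],[0,0.0005,0.005],[0,0.0005,0.006],[0,0.0005,0.007],[0,0.0005,0.007]], "twist": [0,0,0,0,0,0,0,0], "fingers": [-1,-1,-1,-1,-1,-1,-1,-1]}}

```text
clock: 10.2
tool_pos: [0.5301, -0.3769, 0.1133]
tcp_rot: [3.141, -0.0, 3.023]
ft_force: [0.6, 2.4, -3.2]
opening: 0.224
finger_force: 79.1
```

```bash
python3 r.py
```

```text
yaw 173.2 [ 0.5301 -0.3769  0.1133] F [ 0.6  2.4 -3.2] M [ 0.431 -0.129  0.029] j6 -2.24 10.2
```

Call:
{"op": "servo_tool", "data": {"travel": [[0,0,0.0007],[0,0,0.0014],[0,0,0.002],[0,0,0.0025],[0,0,0.0025]], "twist": [0,0,0,0,0], "fingers": [-1,-1,-1,-1,-1]}}

```text
clock: 10.62
tool_pos: [0.5302, -0.3769, 0.111]
tcp_rot: [3.141, -0.0, 3.023]
ft_force: [1.2, 2.6, -1.8]
opening: 0.218
finger_force: 79.2
```

Call:
{"op": "servo_tool", "data": {"travel": [[0,0,0],[0,0,0],[0,0,0],[0,0,0],[0,0,0],[0,0,0]], "twist": [2,4,6,8,10,10], "fingers": [-1,-1,-1,-1,-1,-1]}}

```text
clock: 11.12
tool_pos: [0.5302, -0.3764, 0.1109]
tcp_rot: [3.141, -0.001, 2.847]
ft_force: [-0.2, 3.7, -2.3]
opening: 0.224
finger_force: 79.9
```

```bash
python3 r.py
```

```text
yaw 163.1 [ 0.5302 -0.3764  0.1109] F [-0.2  3.7 -2.3] M [ 0.78  -0.182  0.127] j6 -2.07 11.1167
```

Call:
{"op": "servo_tool", "data": {"travel": [[0,0.0003,0],[0,0.0005,0],[0,0.0005,0],[0,0.0005,0],[0,0.0005,0],[0,0.0005,0]], "twist": [2,4,6,8,10,10], "fingers": [-1,-1,-1,-1,-1,-1]}}

```text
clock: 11.62
tool_pos: [0.5304, -0.376, 0.1109]
tcp_rot: [3.141, -0.001, 2.673]
ft_force: [0.3, 3.6, -3.0]
opening: 0.221
finger_force: 80.1
```

```bash
python3 r.py
```

```text
yaw 153.2 [ 0.5304 -0.376   0.1109] F [ 0.3  3.6 -3. ] M [ 0.889 -0.209  0.135] j6 -1.89 11.6167
```

Call:
{"op": "servo_tool", "data": {"travel": [[0.0002,0.0003,0],[0.0003,0.0006,0],[0.0003,0.0006,0],[0.0003,0.0006,0],[0.0003,0.0006,0],[0.0003,0.0006,0]], "twist": [1.5,3,4.5,6,7,7], "fingers": [-1,-1,-1,-1,-1,-1]}}

```text
clock: 12.12
tool_pos: [0.5305, -0.3755, 0.111]
tcp_rot: [3.141, -0.0, 2.552]
ft_force: [1.0, 3.8, -2.9]
opening: 0.22
finger_force: 80.1
```

```bash
python3 r.py
```

```text
yaw 146.2 [ 0.5305 -0.3755  0.111 ] F [ 1.   3.8 -2.9] M [ 0.862 -0.31   0.113] j6 -1.77 12.1167
```

Call:
{"op": "servo_tool", "data": {"travel": [[0,0,0],[0,0,0],[0,0,0],[0,0,0],[0,0,0]], "twist": [1,2,3,4,4], "fingers": [-1,-1,-1,-1,-1]}}

```text
clock: 12.53
tool_pos: [0.5304, -0.3755, 0.111]
tcp_rot: [3.141, -0.0, 2.48]
ft_force: [1.5, 4.0, -2.9]
opening: 0.223
finger_force: 80.5
```

```bash
python3 r.py
```

```text
yaw 142.1 [ 0.5304 -0.3755  0.111 ] F [ 1.5  4.  -2.9] M [ 1.067 -0.524  0.126] j6 -1.70 12.5333
```

Call:
{"op": "servo_tool", "data": {"travel": [[0,0,0],[0,0,0],[0,0,0],[0,0,0],[0,0,0]], "twist": [1,2,3,4,4], "fingers": [-1,-1,-1,-1,-1]}}

```text
clock: 12.95
tool_pos: [0.5305, -0.3754, 0.111]
tcp_rot: [3.141, -0.0, 2.41]
ft_force: [1.5, 5.5, -2.4]
opening: 0.222
finger_force: 80.7
```

```bash
python3 r.py
```

```text
yaw 138.1 [ 0.5305 -0.3754  0.111 ] F [ 1.5  5.5 -2.4] M [ 1.199 -0.571  0.179] j6 -1.63 12.95
```

Call:
{"op": "servo_tool", "data": {"travel": [[0.0002,0.0002,0],[0.0003,0.0004,0],[0.0003,0.0004,0],[0.0003,0.0004,0]], "twist": [1,2,3,3], "fingers": [-1,-1,-1,-1]}}

```text
clock: 13.28
tool_pos: [0.5306, -0.3751, 0.111]
tcp_rot: [3.141, -0.0, 2.358]
ft_force: [2.8, 5.3, -1.9]
opening: 0.218
finger_force: 81.1
```

```bash
python3 r.py
```

```text
yaw 135.1 [ 0.5306 -0.3751  0.111 ] F [ 2.8  5.3 -1.9] M [ 1.159 -0.586  0.307] j6 -1.57 13.2833
```

Call:
{"op": "servo_tool", "data": {"travel": [[0,0,0],[0,0,0],[0,0,0]], "twist": [0.8,1.5,1.5], "fingers": [-1,-1,-1]}}

```text
clock: 13.53
tool_pos: [0.5306, -0.3749, 0.111]
tcp_rot: [3.141, -0.0, 2.332]
ft_force: [2.8, 5.3, -3.1]
opening: 0.217
finger_force: 81.8
```

```bash
python3 r.py
```

```text
yaw 133.6 [ 0.5306 -0.3749  0.111 ] F [ 2.8  5.3 -3.1] M [ 1.237 -0.588  0.497] j6 -1.55 13.5333
```

Call:
{"op": "servo_tool", "data": {"travel": [[0,0,0],[0,0,0],[0,0,0],[0,0,0],[0,0,0],[0,0,0]], "twist": [-0.8,-0.8,-0.8,-0.8,-0.8,-0.8], "fingers": [-0.5,-0.3,0,0.3,0.5,0.5]}}

```text
clock: 14.03
tool_pos: [0.5304, -0.3762, 0.1117]
tcp_rot: [-3.141, 0.001, 2.346]
ft_force: [-0.2, 0.5, -0.2]
opening: 0.751
finger_force: 0.0
```

Call:
{"op": "servo_tool", "data": {"travel": [[0,0,-0.005],[0,0,-0.02],[0,0,-0.04],[0,0,-0.06],[0,0,-0.08],[0,0,-0.1],[0,0,-0.12],[0,0,-0.12]], "twist": [0,0,0,0,0,0,0,0], "fingers": [0.5,0.5,0.5,0.5,0.5,0.5,0.5,0.5]}}

```text
clock: 14.7
tool_pos: [0.5319, -0.377, 0.2368]
tcp_rot: [-3.141, 0.009, 2.347]
ft_force: [0.5, 0.5, 1.8]
opening: 0.749
finger_force: 0.0
```

```bash
python3 r.py; python3 - <<'E'
from h import *
a=cap('scene');w=cap('wrist')
x,y=358,190
o=np.hstack([cv2.resize(a['frame'][y:y+100,x:x+100],(400,400)),cv2.resize(w['frame'][100:350,200:450],(400,400))])
cv2.imwrite('pics/end.png',o[:,:,::-1])
E
```

```text
yaw 134.5 [ 0.5319 -0.377   0.2368] F [0.5 0.5 1.8] M [ 0.003 -0.004 -0.072] j6 -1.56 14.7
```

View pics/end.png

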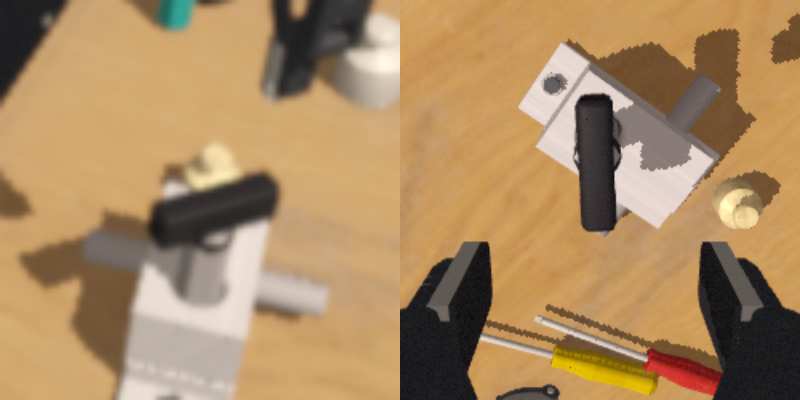

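The key stands upright in the bore (crop at about 215,230), the gripper is clear of it, and the weight is undisturbed.

Call:
{"op": "servo_tool", "data": {"travel": [[0,0,0],[0,0,0],[0,0,0],[0,0,0]], "twist": [0,0,0,0], "fingers": [0.5,0.5,0.5,0.5]}}

```text
clock: 15.13
tool_pos: [0.53, -0.3751, 0.2299]
tcp_rot: [-3.142, -0.002, 2.347]
ft_force: [0.6, -0.1, -0.1]
opening: 0.753
finger_force: 0.0
```

```bash
python3 -c "
from h import *
print(robot.finish_job())"
```

```text
the job is handed in; nothing more can be done
None
```

The job is handed in, with no verdict returned: the key dropped about 17 mm into the socket, I turned the screw clockwise until the twist climbed steeply to about 0.5 N m at its stop, and the key now stands released in the screw; the weight still looks in place, and I did not go near the ring gauge after lifting the key out.

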